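Set the shaft rest to its wide position and lay the pump shaft in it

TASK

Set the shaft rest up for the pump shaft: squeeze the two opposite spring buttons on the sliding carriage together to free its latch, slide the carriage out to the far end of its channel and let the buttons spring back so that it locks there. Then pick up the shaft and lay it gently in the two V-rests, one round end in each V and the square hub between them, and let go. Do not drop the shaft, and leave the other things on the bench where they are.

Things in the scene. Friction and masses are not known exactly. Their poses are not given: they have to be found in the camera images.
- vrest: shaft rest bolted to the bench: grey base plate 176 x 80 x 10 mm, low steel channel (two walls, outer faces 68 mm apart, top at height 26 mm, with latch gaps), a fixed V-rest at one end, a sliding carriage with a second V-rest. Origin on the bench under the middle of the working span. x along the channel from the fixed V (x = -60 mm) to the outer end (+93 mm), z up
- fixed_v (a point): bottom of the fixed V groove, height 72 mm, axes as the rest. Both Vs are alike: 90-degree grooves along the rest's x, open upwards, 14 mm thick along x, 36 mm wide over the tips, tips at height 90 mm
- carriage_v (a point): bottom of the V groove on the carriage, height 72 mm; moves with the carriage; straight above squeeze_point
- carriage (a joint): how far the carriage has slid outwards along the rest's +x, in m, 0 to 0.075 (end stop). Its V is at x = -15 mm + this value. Starts at 0.001 to 0.014, caught: button lugs in the inner wall gaps block it beyond 0.017. With both buttons in by 4.5 mm or more it slides with about 2 N. At 0.072 to 0.075 released buttons spring into the outer gaps and lock it; released earlier, they rub along the walls
- button_l (a joint): how far the spring button on the +y side of the carriage is pressed in (towards the middle), in m: 0 out, 0.007 fully in. About 3 N to start it, 8 N fully in
- button_r (a joint): the same for the button on the -y side, pressed in the opposite direction
- squeeze_point (a point): point midway between the carriage's two buttons, height 52 mm; moves with the carriage, axes as the rest. The black ribbed buttons face +y and -y, each 28 mm long along x, from height 40 to 66 mm, outer faces 62 mm apart when out, 48 mm when fully in. The grey carriage body between them is 42 mm wide, 40 mm long, 68 mm high, with the V above it
- seat_mid (a point): fixed point of the rest midway between the two Vs when they are in the working position (120 mm apart), at height 90 mm, where the shaft's axis lies when seated in both Vs; axes as the rest
- shaft: pump shaft, about 0.55 kg, 190 mm long: a square light-alloy hub 46 x 46 mm and 60 mm long in the middle, a round steel journal 26 mm across and 65 mm long at each end; both ends alike. Origin on its axis at the middle of the hub (height 23 mm as it lies loose on the bench on a flat of the hub); x along its axis
- bearing: bystander: loose ball bearing ring lying flat, 62 mm across, 20 mm high; origin under its centre
- screwdriver: bystander: wooden-handled screwdriver lying flat, 195 mm long, 28 mm high; origin near its middle
- spanner: bystander: open-ended steel spanner lying flat, 190 mm long; origin near its middle
- pump_cover: bystander: light-alloy cover with a short pipe stub, 100 mm across its ears, 57 mm high; origin under its centre
- oil_bottle: bystander: grey oil bottle, 66 mm across, 170 mm high, standing; origin under its centre
- tin: bystander: plain steel tin, 74 mm across, 110 mm high, standing; origin under its centre

How it is judged (in metres and radians):
On the way, in this order (a step that is already met when the one before it is completed fails the run):
1. both side buttons are squeezed in together (each by more than 4.5 mm) while the carriage is still at its inner place (value of joint each of button_l, button_r above 0.0045 m and value of joint carriage below 0.03 m), for 0.05 s.
2. the carriage is at the far end of its channel and both buttons are out again (locked), the shaft not yet lifted (value of joint carriage above 0.0705 m and value of joint each of button_l, button_r below 0.002 m and height (world z) of shaft below 0.04 m), for 0.3 s.
3. the shaft is lifted off the bench (height (world z) of shaft above 0.06 m), for 0.1 s.
At the end, for the whole second after the job is handed in: Carriage locked at the outer end (past 70.5 mm, both buttons less than 2 mm in). Shaft at rest in both Vs: axis within 4 mm of the seated line sideways and in height, within 0.06 rad of the channel direction, hub between the rests (within 30 mm of the middle of the span) (value of joint carriage above 0.0705 m and value of joint each of button_l, button_r below 0.002 m and x of shaft in the frame of seat_mid between -0.03 and 0.03 m and y of shaft in the frame of seat_mid between -0.004 and 0.004 m and z of shaft in the frame of seat_mid between -0.004 and 0.004 m and angle between the x axis of shaft and the x axis of vrest, either way round below 0.06 rad and linear speed of shaft below 0.02 m/s and angular speed of shaft below 0.2 rad/s); the robot touches nothing.
It fails at once if the shaft is dropped (falls out of the fingers faster than 0.5 m/s) (contact force between the fingers and shaft below 0.5 N and linear speed of shaft above 0.5 m/s).
It fails at once if another loose thing on the bench is pushed more than 40 mm from its place (distance of any of bearing, screwdriver, spanner, pump_cover, oil_bottle, tin from where it was at the start of the episode above 0.04 m).
It also fails if it takes over 56 s, if anything falls off the work surface, if the arm or the gripper's body presses on something with over 40 N, if the wrist force passes 120 N, or if a joint passes its speed limit or range.

ROBOT

A 7-joint arm with a two-finger parallel gripper is mounted at the origin on the work surface. World frame = base frame: x ahead of the robot, y to its left, z up, the work surface at z = 0. Lengths are in m, angles in degrees, forces in N, time in s.
With the tool pointing down it reaches from about 0.35 to 0.9 m from the base axis. Payload 19.9 kg.
Tool frame: the origin (TCP) lies midway between the tips of the shut fingers; the grasp point (between the pads) lies 19 mm behind it (tcp_to_grasp is the distance from the TCP to the grasp point, in m); z points along the fingers, y is the direction in which the jaws open and shut (so a half turn about z gives the same grasp; the last joint's range is limited). The gripper opens to 85 mm and grips with 20 to 120 N. Pads are 22 mm wide; open, the fingers measure 114 mm over their backs; the gripper's body (76 mm by 85 mm) begins 54 mm behind the grasp point. The pads swing forward as they close: fully open they stand 13 mm farther back than shut.
Start: joints at [-74.055, 23.915, -0.59, 92.452, 0.269, 63.638, -3.037], TCP at [0.196, 0.593, 0.231] pointing down, gripper open.
Joint ranges: [-161.28, 161.28], [-22.2, 115.67], [-73.04, 71.86], [3.21, 147.25], [-68.34, 248.33], [10.77, 114.83], [-161.83, 161.83]. Speed limits (degrees/s): [108.29, 108.29, 136.94, 136.94, 172.46, 172.46, 172.46].

INTERFACE

Orientations are given as a 3x3 rotation matrix whose columns are the frame's x, y, z axes.
In Python, from workcell import state, grab_frame, camera_model, job_done, tcp_to_grasp gives the robot as it stands. The module is installed in compiled form; this text tells all that it offers.
- The arm moves only by the shell command python3 -m jog 'ROWS' [FORCE]. ROWS is JSON, a list of rows, each an object of numbers: "hand": the opening, from -1 (shut) to 1 (fully open); "x", "y", "z": the shift along the tool's x, y, z in mm; "wx", "wy", "wz": the turn, a rotation vector about the tool's x, y, z in degrees. A call has 1 to 10 rows; each row shifts and turns the pose as measured when the row begins, along the tool's axes as they then stand; what a row does not reach is not made up. A row lasts 1/8 s, in which the tool goes at most 62.5 mm and 10.7 degrees, less where a joint would pass 70% of its speed; a pose out of reach is approached as far as the arm can. A call is refused whole if a number of a shift passes 62.5 or a number of a turn 10.7, either way. A call with a gripper value outside its range is refused whole. The fingers move at their own pace and stop on an object; FORCE is the grip in N (left out, the last holds). Time passes only in rows, so rows that do not move let the fingers close. It gives the time, the measured TCP pose, the force and the opening at its end, in the units of the state.
- state(): the state, without advancing time (a new reading comes with each control period).
- grab_frame(name): name is "scene" or "side" or "wrist"; returns (picture, depth): 384x512x3 uint8, red, green, blue; 384x512 float32, m along the optical axis (not along the pixel's ray), 0 where there is no reading.
- camera_model(name): a dict with "vertical_fov" (degrees; the focal length in pixels is half the picture's height over the tangent of half this angle, whatever the lens; pixels are square), "cx", "cy" (the principal point, pixels), "cam_to_world" (4x4, takes a point from camera to world coordinates). Camera axes: x right, y up, looking along -z (the intrinsics and any distortion apply to the point x, -y, -z); pixel columns grow to the right and rows downward; lengths in m; the calibration is good to about 2 mm. A picture is of the moment at which its call begins: read the wrist's pose just before it. camera_model takes no time and is no camera call; for the wrist camera it gives the pose at the moment of the call.
- job_done(): hands the job in, once; it reports no verdict.
The state is a dict: "time_s": time; "joint_pos": joint angles; "joint_vel": joint speeds; "joint_torque": joint torques, N m; "eef_pos": TCP position; "eef_rot": TCP orientation; "ft_force": force on the tool from outside, world axes, zero at the start; "wrist_torque": the same for the moment, N m; "gripper_width": finger opening in m.
Only numpy, scipy, OpenCV 4.12 (cv2) and the standard library are available. Lean on these libraries where they do the work, as an engineer would, in place of code of your own. Each camera call takes 0.05 s, during which the arm holds its last target.

## Working session

There is one attempt and no reset: what is moved stays moved. The work goes in short steps, Python scripts to look and compute and a shell command to move; the robot and the scene stay as the last step left them, time stands still between calls to the robot, and variables do not carry over. Pictures are saved under pics/ and viewed, and the job is handed in when it is done.

```bash
mkdir -p pics
cat > h.py <<'E'
import numpy as np, cv2
from workcell import state, grab_frame, camera_model, tcp_to_grasp
def cap(n,name):
    m=camera_model(n); p,d=grab_frame(n)
    cv2.imwrite(f'pics/{name}.png',p[:,:,::-1]); np.savez(f'{name}.npz',p=p,d=d,M=m['cam_to_world'],f=192/np.tan(np.radians(m['vertical_fov']/2)),cx=m['cx'],cy=m['cy'])
    return m
def ld(name): return np.load(f'{name}.npz')
def cloud(z):
    d=z['d'];v,u=np.mgrid[0:384,0:512]
    P=np.stack([(u-z['cx'])/z['f']*d,-(v-z['cy'])/z['f']*d,-d],-1)
    W=P@z['M'][:3,:3].T+z['M'][:3,3]; W[d==0]=np.nan
    return W
E
python3 - <<'E'
from h import *
for n in ['scene','side','wrist']:
    m=cap(n,n+'0'); print(n,{k:(v if not hasattr(v,'shape') else np.round(v,3).tolist()) for k,v in m.items()})
s=state(); print(s['time_s'],s['eef_pos'],s['eef_rot'],s['gripper_width'],tcp_to_grasp)
E
```

```text
scene {'vertical_fov': 50.84170640475408, 'cx': 254.72135882428302, 'cy': 199.005865789674, 'cam_to_world': [[0.531, -0.721, 0.445, 1.102], [0.847, 0.444, -0.291, -0.319], [0.013, 0.531, 0.847, 1.034], [0.0, 0.0, 0.0, 1.0]]}
side {'vertical_fov': 43.561906472435446, 'cx': 254.91203657368675, 'cy': 202.2560224860093, 'cam_to_world': [[0.731, 0.537, -0.422, 0.009], [-0.682, 0.558, -0.473, -0.642], [-0.019, 0.633, 0.774, 1.149], [0.0, 0.0, 0.0, 1.0]]}
wrist {'vertical_fov': 69.80858302726722, 'cx': 259.13851962982005, 'cy': 188.72085622720903, 'cam_to_world': [[0.314, -0.915, -0.254, 0.133], [0.949, 0.302, 0.086, 0.615], [-0.002, -0.269, 0.963, 0.373], [0.0, 0.0, 0.0, 1.0]]}
0.15 [0.19643265 0.5930225  0.23079209] [[-9.49297508e-01  3.14379069e-01 -2.05248945e-04]
 [ 3.14379116e-01  9.49297013e-01 -9.75834228e-04]
 [-1.11939646e-04 -9.90882983e-04 -9.99999503e-01]] 0.08539139652800676 0.0187
```

View pics/scene0.png

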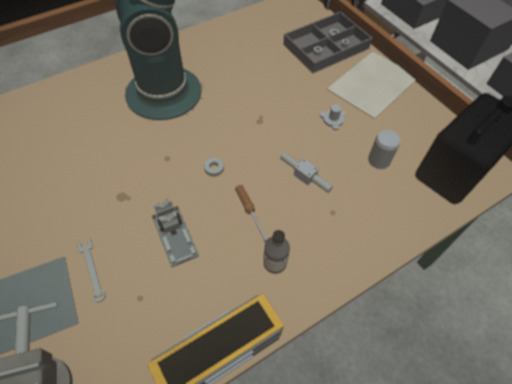

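View pics/side0.png

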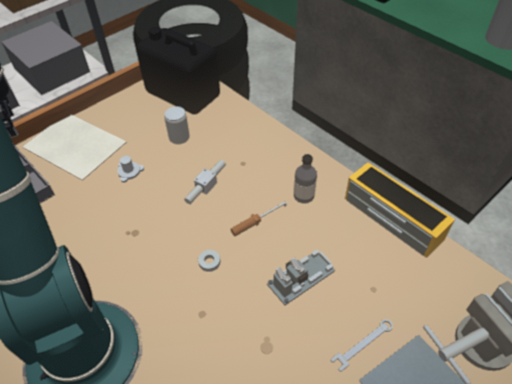

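View pics/wrist0.png

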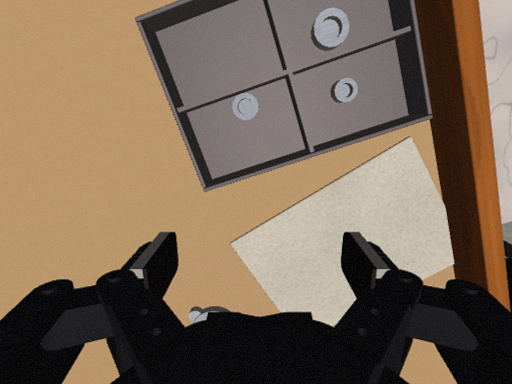

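The scene view shows the rest at about (175,235), with its two Vs at the upper end. The shaft is at (305,172), the screwdriver at (252,212), and the bottle at (276,250). I'll get positions from depth in both fixed views.

Run:
```python
from h import *
for n,r in [('scene0',(140,190,210,270)),('side0',(255,240,345,310))]:
    z=ld(n);x0,y0,x1,y1=r
    c=cv2.resize(z['p'][y0:y1,x0:x1,::-1],None,fx=7,fy=7,interpolation=cv2.INTER_CUBIC);cv2.imwrite(f'pics/{n}_c.png',c); print(c.shape)
    W=cloud(z)
    sub=W[y0:y1,x0:x1].reshape(-1,3)
    m=(sub[:,2]>.006)&(sub[:,2]<.12);print(n,'rest',m.sum())
    q=sub[m]; rr=cv2.minAreaRect((q[:,:2]*1000).astype(np.float32));print(rr,q[:,2].max())
    for (a,b) in [(.006,.016),(.02,.03),(.06,.075),(.08,.1)]:
        k=(q[:,2]>a)&(q[:,2]<b); print(a,b,k.sum(),q[k].mean(0) if k.any() else '')
z=ld('scene0');W=cloud(z)
for n,r in [('scene0',(275,145,335,195)),('side0',(180,155,230,207))]:
    z=ld(n);W=cloud(z);x0,y0,x1,y1=r
    q=W[y0:y1,x0:x1].reshape(-1,3);q=q[(q[:,2]>.012)&(q[:,2]<.1)]
    print(n,'shaft',len(q),cv2.minAreaRect((q[:,:2]*1000).astype(np.float32)),np.percentile(q[:,2],[5,50,90,99]))
    h=q[q[:,2]>.04];print('hubtop',len(h),h.mean(0)); e=np.linalg.svd(q[:,:2]-q[:,:2].mean(0),full_matrices=False)[2][0];print('axis',np.degrees(np.arctan2(e[1],e[0])))
    print('bench',np.nanmedian(W[y0:y0+8,x0:x0+8,2]))
W=cloud(ld('scene0'))
for nm,u,v in [('bearing',214,167),('sd handle',245,200),('sd tip',266,240),('bottle',276,260),('tin',382,158),('cover',335,115),('spA',86,243),('spB',99,297)]: print(nm,W[v,u])
```

```text
(560, 490, 3)
scene0 rest 1663
((545.3579711914062, -224.59735107421875), (79.7211685180664, 177.52053833007812), 83.12054443359375) 0.09110486954661767
0.006 0.016 789 [ 0.56716952 -0.22781293  0.00931014]
0.02 0.03 220 [ 0.58483531 -0.23046573  0.02416042]
0.06 0.075 302 [ 0.51718002 -0.22123926  0.06654678]
0.08 0.1 99 [ 0.50668852 -0.22118623  0.08504232]
(490, 630, 3)
side0 rest 1850
((539.8749389648438, -204.509521484375), (207.69178771972656, 212.27670288085938), 44.22937774658203) 0.09310658132042127
0.006 0.016 756 [ 0.5482897  -0.23196033  0.00996964]
0.02 0.03 289 [ 0.55476056 -0.23256443  0.02464288]
0.06 0.075 341 [ 0.50345351 -0.22182253  0.06674578]
0.08 0.1 125 [ 0.4989873  -0.21620314  0.0855588 ]
scene0 shaft 695 ((569.6085815429688, 212.7113494873047), (190.23080444335938, 48.501319885253906), 14.221780776977539) [0.01792417 0.03400147 0.04554597 0.04799638]
hubtop 246 [0.57060819 0.21264875 0.04437385]
axis 15.829585606522011
bench -0.001304547578447779
side0 shaft 633 ((566.4517822265625, 215.150634765625), (192.8489227294922, 49.76319885253906), 16.585132598876953) [0.01848923 0.0346605  0.0462726  0.04954932]
hubtop 225 [0.56548572 0.21449619 0.0450824 ]
axis -165.34224023388177
bench -0.00127322650305417
bearing [ 0.38971659 -0.00966907  0.00087266]
sd handle [0.56075631 0.00155651 0.0270731 ]
sd tip [ 0.69600231 -0.01175696  0.01013478]
bottle [ 0.79015207 -0.04661113  0.09675165]
tin [0.66811506 0.42720916 0.05873541]
cover [0.43999002 0.42790493 0.04156626]
spA [ 0.43323697 -0.4448186  -0.00049622]
spB [ 0.60099845 -0.4696301  -0.00075979]
```

View pics/scene0_c.png

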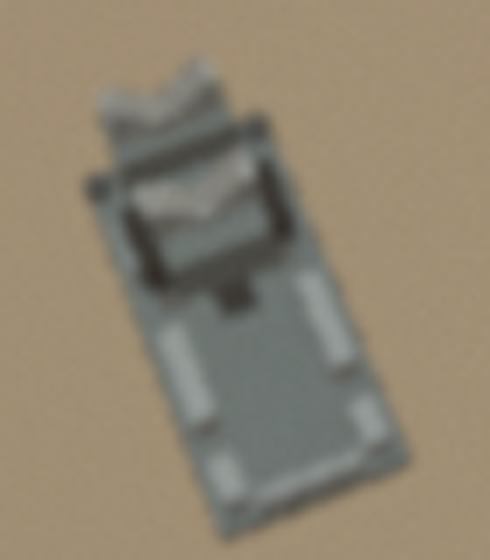

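View pics/side0_c.png

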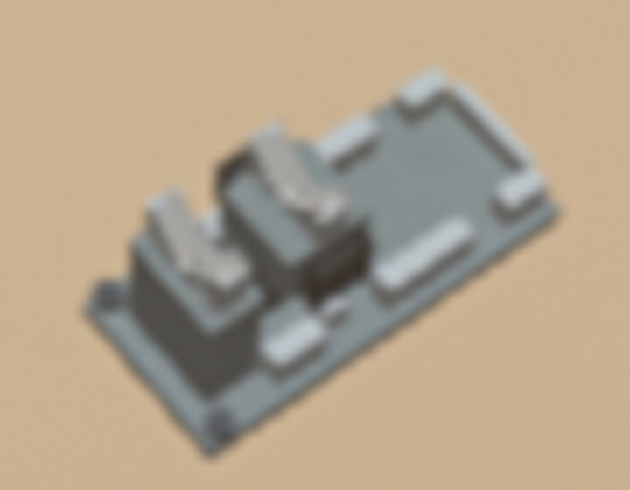

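```bash
python3 -m jog '[{"x":-50,"y":-34.5,"z":-4},{"x":-50,"y":-34.5,"z":-4},{"x":-50,"y":-34.5,"z":-4},{"x":-50,"y":-34.5,"z":-4},{"x":-50,"y":-34.5,"z":-4},{"x":-50,"y":-34.5}]' 
python3 -m jog '[{"x":-26.5,"y":-52},{"x":-26.5,"y":-52},{"x":-26.5,"y":-52},{"x":-26.5,"y":-52},{"x":-26.5,"y":-52},{"x":-26.5,"y":-52},{"x":-26.5,"y":-52},{"x":-26.5,"y":-52},{"x":-26.5,"y":-52}]'; python3 -c "
from h import *
s=state();print(s['eef_pos'],s['eef_rot'],s['joint_pos'],s['time_s'])"
```

```text
[0.19643265 0.5930225  0.23079209] [[-9.49297508e-01  3.14379069e-01 -2.05248945e-04]
 [ 3.14379116e-01  9.49297013e-01 -9.75834228e-04]
 [-1.11939646e-04 -9.90882983e-04 -9.99999503e-01]] [-74.05400584  23.93984512  -0.58826222  92.47974693   0.27032897
  63.63880829  -3.03527691] 0.15validation failed for argument at $[0]...
validation failed for argument at $[0]...
```

```bash
python3 -m jog '[{"hand":1,"x":-50,"y":-34.5,"z":-4,"wx":0,"wy":0,"wz":0},{"hand":1,"x":-50,"y":-34.5,"z":-4,"wx":0,"wy":0,"wz":0},{"hand":1,"x":-50,"y":-34.5,"z":-4,"wx":0,"wy":0,"wz":0},{"hand":1,"x":-50,"y":-34.5,"z":-4,"wx":0,"wy":0,"wz":0},{"hand":1,"x":-50,"y":-34.5,"z":-4,"wx":0,"wy":0,"wz":0},{"hand":1,"x":-50,"y":-34.5,"z":0,"wx":0,"wy":0,"wz":0}]'
```

```text
time_s: 0.9
eef_pos: [0.4189, 0.2971, 0.2501]
eef_rot: [[-0.952, 0.307, -0.002], [0.307, 0.952, -0.001], [0.001, -0.002, -1.0]]
ft_force: [1.7, 1.2, 0.1]
gripper_width: 0.0853
```

```bash
python3 -m jog '[{"hand":1,"x":-26.5,"y":-52,"z":0,"wx":0,"wy":0,"wz":0},{"hand":1,"x":-26.5,"y":-52,"z":0,"wx":0,"wy":0,"wz":-4},{"hand":1,"x":-26.5,"y":-52,"z":0,"wx":0,"wy":0,"wz":-4},{"hand":1,"x":-20,"y":-54,"z":0,"wx":0,"wy":0,"wz":-4},{"hand":1,"x":-16.5,"y":-54,"z":0,"wx":0,"wy":0,"wz":0},{"hand":1,"x":-16.5,"y":-54,"z":0,"wx":0,"wy":0,"wz":0},{"hand":1,"x":-16.5,"y":-54,"z":0,"wx":0,"wy":0,"wz":0},{"hand":1,"x":-16.5,"y":-54,"z":0,"wx":0,"wy":0,"wz":0},{"hand":1,"x":-10,"y":-52,"z":0,"wx":0,"wy":0,"wz":0}]'
```

```text
time_s: 2.02
eef_pos: [0.5127, -0.2228, 0.2508]
eef_rot: [[-0.995, 0.095, 0.0], [0.095, 0.995, -0.001], [-0.0, -0.001, -1.0]]
ft_force: [0.9, 0.9, 0.3]
gripper_width: 0.0852
```

Run:
```python
from h import *
s=state();cap('wrist','wrist1');print(s['eef_pos'],s['joint_pos'])
```

```text
[ 0.51268653 -0.22277361  0.25080497] [ -4.71760529  17.75488133  30.7953642  101.64320191 -10.03706348
  63.31052918 113.93074075]
```

View pics/wrist1.png

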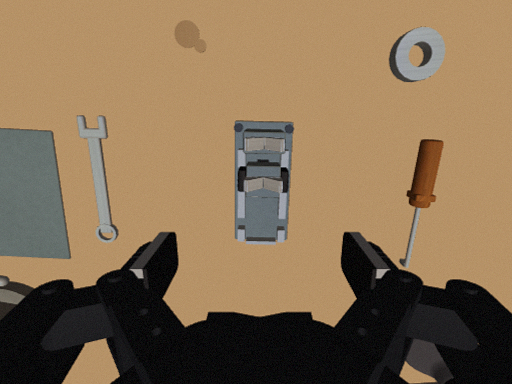

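The wrist view shows the rest at (265,180): fixed V at (265,145), carriage V at (263,185), and dark buttons at (243,180) and (285,180). The far end is clear.

Run:
```python
from h import *
z=ld('wrist1');W=cloud(z)
q=W[112:250,225:300].reshape(-1,3)
g=q[(q[:,2]>.005)&(q[:,2]<.015)]
print('bench',np.nanmedian(W[20:90,240:330,2]))
rr=cv2.minAreaRect((q[(q[:,2]>.005)&(q[:,2]<.12)][:,:2]*1000).astype(np.float32));print(rr)
a=q[(q[:,2]>.005)]
pl=cv2.minAreaRect((g[:,:2]*1000).astype(np.float32));print('plate',pl)
th=np.radians(pl[2] if abs(pl[2])<45 else pl[2]-90);c=np.array(pl[0])/1000
ex=np.array([np.cos(th),np.sin(th)]);ey=np.array([-ex[1],ex[0]])
print('theta',np.degrees(th))
L=np.c_[(q[:,:2]-c)@ex,(q[:,:2]-c)@ey,q[:,2]]
for nm,m in [('vs',(L[:,2]>.076)),('body top',(L[:,2]>.06)&(L[:,2]<.076)),('walls',(L[:,2]>.018)&(L[:,2]<.03))]:
    l=L[m];print(nm,len(l),np.percentile(l,[1,25,50,75,99],axis=0).round(4).tolist())
l=L[L[:,2]>.076];h=np.histogram(l[:,0],bins=np.arange(-.1,.03,.005));print(list(zip(h[1].round(3),h[0])))
for lo,hi in [(-.09,-.04),(-.04,.02)]:
    k=l[(l[:,0]>lo)&(l[:,0]<hi)]
    if len(k): print('V',np.percentile(k,[1,50,99],axis=0).round(4).tolist(), c+ex*np.median(k[:,0])+ey*(np.percentile(k[:,1],1)+np.percentile(k[:,1],99))/2)
```

```text
bench -0.0004389362502990324
((545.3551025390625, -221.20669555664062), (79.9403305053711, 176.2977294921875), 83.46444702148438)
plate ((544.5820922851562, -221.1051025390625), (79.94137573242188, 174.73475646972656), 83.47370147705078)
theta -6.526298522949219
vs 823 [[-0.0713, -0.0223, 0.0761], [-0.0648, -0.0136, 0.0802], [-0.0577, 0.0043, 0.0846], [-0.0183, 0.0135, 0.0878], [-0.011, 0.0217, 0.0904]]
body top 1581 [[-0.0773, -0.0309, 0.062], [-0.0555, -0.0126, 0.0655], [-0.0301, -0.0003, 0.0667], [-0.0182, 0.0114, 0.0681], [0.0013, 0.0299, 0.0755]]
walls 1011 [[-0.0774, -0.034, 0.0184], [-0.0305, -0.0283, 0.0246], [0.0292, -0.0018, 0.0254], [0.0702, 0.0274, 0.026], [0.0877, 0.0334, 0.0274]]
[(np.float64(-0.1), np.int64(0)), (np.float64(-0.095), np.int64(0)), (np.float64(-0.09), np.int64(0)), (np.float64(-0.085), np.int64(0)), (np.float64(-0.08), np.int64(0)), (np.float64(-0.075), np.int64(55)), (np.float64(-0.07), np.int64(147)), (np.float64(-0.065), np.int64(146)), (np.float64(-0.06), np.int64(68)), (np.float64(-0.055), np.int64(0)), (np.float64(-0.05), np.int64(0)), (np.float64(-0.045), np.int64(0)), (np.float64(-0.04), np.int64(0)), (np.float64(-0.035), np.int64(0)), (np.float64(-0.03), np.int64(0)), (np.float64(-0.025), np.int64(154)), (np.float64(-0.02), np.int64(136)), (np.float64(-0.015), np.int64(117)), (np.float64(-0.01), np.int64(0)), (np.float64(-0.005), np.int64(0)), (np.float64(0.0), np.int64(0)), (np.float64(0.005), np.int64(0)), (np.float64(0.01), np.int64(0)), (np.float64(0.015), np.int64(0)), (np.float64(0.02), np.int64(0))]
V [[-0.0714, -0.0214, 0.0762], [-0.0647, 0.0045, 0.0848], [-0.0577, 0.0217, 0.0906]] [ 0.48032213 -0.21356659]
V [[-0.0245, -0.0223, 0.0761], [-0.0181, -0.0038, 0.0846], [-0.0107, 0.0216, 0.0902]] [ 0.52652176 -0.21941707]
```

Run:
```python
from h import *
z=ld('wrist1')
c=cv2.resize(z['p'][110:252,215:315,::-1],None,fx=4.2,fy=4.2,interpolation=cv2.INTER_CUBIC);cv2.imwrite('pics/w1c.png',c)
```

```text
(no output)
```

View pics/w1c.png

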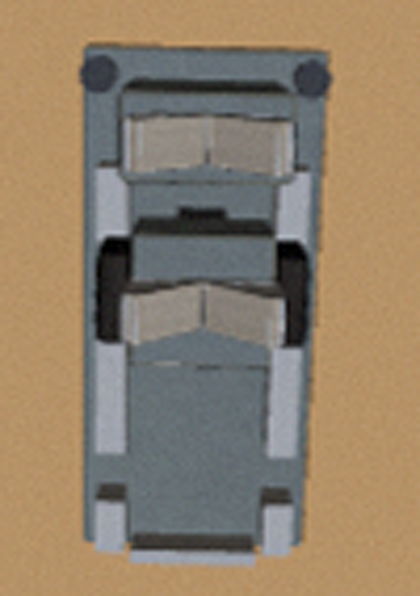

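```bash
python3 -m jog '[{"hand":1,"x":-13.4,"y":4.7,"z":50,"wx":0,"wy":0,"wz":1.2},{"hand":1,"x":0,"y":0,"z":55,"wx":0,"wy":0,"wz":0},{"hand":1,"x":0,"y":0,"z":40,"wx":0,"wy":0,"wz":0},{"hand":1,"x":0,"y":0,"z":0,"wx":0,"wy":0,"wz":0}]'
python3 - <<'E'
from h import *
cap('wrist','wrist2')
s=state();p=s['eef_pos'];R=s['eef_rot'];t=np.array([.5265,-.2194,.031]);print(R.T@(t-p)*1000,np.degrees(np.arctan2(R[1,0],R[0,0])),s['ft_force'])
E
```

```text
time_s: 2.58
eef_pos: [0.5256, -0.2297, 0.1022]
eef_rot: [[-0.992, 0.127, 0.001], [0.127, 0.992, -0.005], [-0.001, -0.005, -1.0]]
ft_force: [0.4, 0.2, 0.2]
gripper_width: 0.0853
[ 1.67316875 11.07288989 72.96077169] 172.7024575689169 [-0.41880221  0.16541733  1.13943181]
```

View pics/wrist2.png

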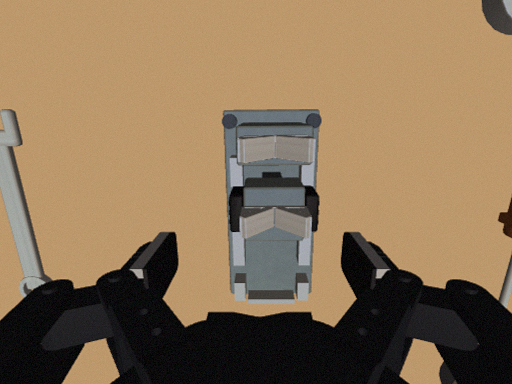

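The rest is seen closer now, with the buttons at (236,208) and (313,208). I'll re-measure from this nearer view.

```bash
cat >> h.py <<'E'
def rest(name,box,ang=-6.8):
    z=ld(name);W=cloud(z);x0,y0,x1,y1=box
    q=W[y0:y1,x0:x1].reshape(-1,3);q=q[~np.isnan(q[:,0])]
    r=cv2.minAreaRect((q[(q[:,2]>.005)&(q[:,2]<.12)][:,:2]*1000).astype(np.float32));print('rect',r)
    th=np.radians(r[2]-90 if r[2]>45 else r[2]);ex=np.array([np.cos(th),np.sin(th)]);ey=np.array([-ex[1],ex[0]])
    k=q[(q[:,2]>.076)&(q[:,2]<.095)];a=k[:,:2]@ex;b=k[:,:2]@ey
    s=np.sort(a);i=np.argmax(np.diff(s));cut=(s[i]+s[i+1])/2
    for m in (a<cut,a>cut):
        A=(np.percentile(a[m],1)+np.percentile(a[m],99))/2;B=(np.percentile(b[m],1)+np.percentile(b[m],99))/2
        print('V',m.sum(),A*ex+B*ey,'span',np.ptp(np.percentile(a[m],[1,99])),np.ptp(np.percentile(b[m],[1,99])),'zmax',np.percentile(k[m,2],99))
    print('sep',s[i+1]-s[i]+.014)
    return np.degrees(th)
E
python3 - <<'E'
from h import *
print(rest('wrist2',(215,100,328,306)))
E
```

```text
rect ((545.687744140625, -221.64085388183594), (80.54165649414062, 177.00888061523438), 83.1492691040039)
V 1565 [ 0.48052324 -0.21382939] span 0.013733776736730763 0.043412486713782644 zmax 0.09024583656145116
V 1407 [ 0.52700989 -0.21941989] span 0.013836167117576514 0.043528807132844544 zmax 0.0903057706290285
sep 0.04637192633542951
-6.850730895996095
```

```bash
python3 -m jog '[{"hand":1,"x":1.2,"y":11,"z":0,"wx":0,"wy":0,"wz":-0.4},{"hand":1,"x":0,"y":0,"z":0,"wx":0,"wy":0,"wz":0}]'
python3 - <<'E'
from h import *
s=state();p=s['eef_pos'];R=s['eef_rot'];t=np.array([.527,-.2195,.031]);print(R.T@(t-p)*1000,np.degrees(np.arctan2(R[1,0],R[0,0])),s['ft_force'],s['joint_vel'])
E
```

```text
time_s: 2.88
eef_pos: [0.5283, -0.2185, 0.1073]
eef_rot: [[-0.993, 0.119, 0.007], [0.119, 0.993, -0.006], [-0.008, -0.005, -1.0]]
ft_force: [0.3, 0.3, 0.5]
gripper_width: 0.0852
[ 1.79972713 -0.72417909 76.25180471] 173.15761577158403 [0.34199263 0.28946938 0.50169699] [ 0.48839741 -0.77091325  1.24369474 -0.90662854  0.24673777  0.48590296
  0.10183909]
```

```bash
python3 -m jog '[{"hand":1,"x":1.5,"y":-0.7,"z":35,"wx":0,"wy":0,"wz":0},{"hand":1,"x":0,"y":0,"z":36,"wx":0,"wy":0,"wz":0},{"hand":1,"x":0,"y":0,"z":0,"wx":0,"wy":0,"wz":0}]'
python3 - <<'E'
from h import *
cap('wrist','wrist3');cap('side','side3')
s=state();p=s['eef_pos'];R=s['eef_rot'];t=np.array([.527,-.2195,.031]);print(R.T@(t-p)*1000,np.degrees(np.arctan2(R[1,0],R[0,0])),s['ft_force'],R[:,2])
E
```

```text
time_s: 3.25
eef_pos: [0.5304, -0.2193, 0.0393]
eef_rot: [[-0.993, 0.117, 0.015], [0.117, 0.993, -0.007], [-0.015, -0.006, -1.0]]
ft_force: [-0.6, 0.1, 1.3]
gripper_width: 0.0856
[ 4.94624486 -0.02488392 10.36203399] 173.2580194606789 [-0.92619933 -0.6516789   0.26543298] [ 0.01799929 -0.00846745 -0.99980214]
```

View pics/wrist3.png

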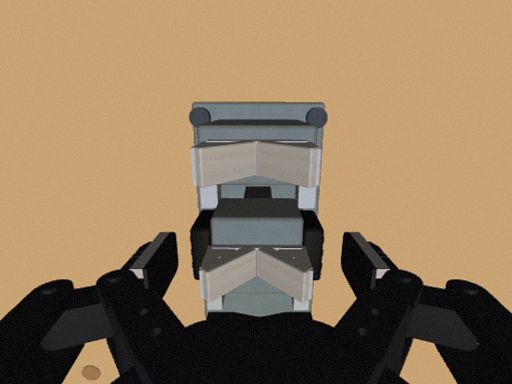

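The carriage is centred between the pads: pads at columns 176 and 342, V apex at column 256. I'll correct the x offset and the tilt, then finish the descent.

```bash
python3 -m jog '[{"hand":1,"x":4.5,"y":0,"z":8,"wx":-0.35,"wy":1.1,"wz":0},{"hand":1,"x":0,"y":0,"z":0,"wx":0,"wy":0,"wz":0}]'
python3 - <<'E'
from h import *
s=state();p=s['eef_pos'];R=s['eef_rot'];t=np.array([.527,-.2195,.031]);print(R.T@(t-p)*1000,np.degrees(np.arctan2(R[1,0],R[0,0])),s['ft_force'],R[:,2])
E
```

```text
time_s: 3.6
eef_pos: [0.5284, -0.2198, 0.0356]
eef_rot: [[-0.993, 0.117, 0.002], [0.117, 0.993, -0.0], [-0.002, -0.0, -1.0]]
ft_force: [0.4, 0.6, 0.7]
gripper_width: 0.0854
[1.46408989 0.13257059 4.55656449] 173.26470862044576 [0.41107827 0.55651527 0.68673575] [ 1.69004751e-03 -2.92717705e-04 -9.99998529e-01]
```

```bash
python3 -m jog '[{"hand":1,"x":1.5,"y":0,"z":6,"wx":0,"wy":0,"wz":0},{"hand":-1,"x":0,"y":0,"z":0,"wx":0,"wy":0,"wz":0},{"hand":-1,"x":0,"y":0,"z":0,"wx":0,"wy":0,"wz":0},{"hand":-1,"x":0,"y":0,"z":0,"wx":0,"wy":0,"wz":0},{"hand":-1,"x":0,"y":0,"z":0,"wx":0,"wy":0,"wz":0},{"hand":-1,"x":0,"y":0,"z":0,"wx":0,"wy":0,"wz":0}]' 40
python3 - <<'E'
from h import *
cap('wrist','wrist4')
s=state();p=s['eef_pos'];R=s['eef_rot'];t=np.array([.527,-.2195,.031]);print(R.T@(t-p)*1000,np.degrees(np.arctan2(R[1,0],R[0,0])),s['ft_force'],R[:,2],s['gripper_width'])
E
```

```text
time_s: 4.35
eef_pos: [0.5283, -0.2202, 0.0315]
eef_rot: [[-0.993, 0.118, 0.005], [0.118, 0.993, -0.001], [-0.005, -0.0, -1.0]]
ft_force: [0.1, -1.1, -1.9]
gripper_width: 0.0443
[1.41986821 0.51991413 0.42668695] 173.24172205886944 [-0.34931331  0.3152782   0.80802917] [ 5.27074309e-03 -9.27203928e-04 -9.99985680e-01] 0.04445165335962624
```

View pics/wrist4.png

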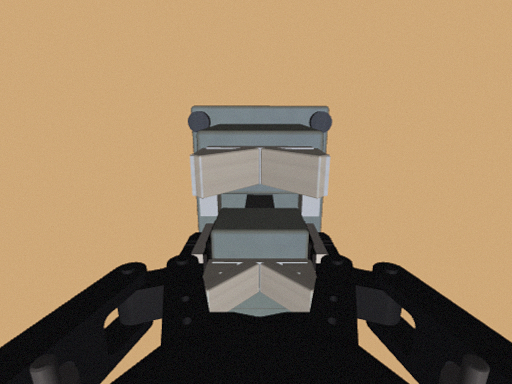

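Fingers stopped at 44.4 mm with no side load, so both buttons look fully in. Next I slide the carriage outwards.

```bash
python3 -m jog '[{"hand":-1,"x":-14,"y":0,"z":0,"wx":0,"wy":0,"wz":0},{"hand":-1,"x":-14,"y":0,"z":0,"wx":0,"wy":0,"wz":0},{"hand":-1,"x":-14,"y":0,"z":0,"wx":0,"wy":0,"wz":0}]'
python3 - <<'E'
from h import *
cap('wrist','wrist5')
s=state();p=s['eef_pos'];R=s['eef_rot'];o=np.array([.527,-.2195,.031]);th=np.radians(-6.85);ex=np.array([np.cos(th),np.sin(th),0]);print('along',(p-o)@ex*1000,'lat',(p-o)@np.array([-ex[1],ex[0],0])*1000,p[2],np.degrees(np.arctan2(R[1,0],R[0,0])),s['ft_force'],R[:,2],s['gripper_width'])
E
```

```text
time_s: 4.78
eef_pos: [0.571, -0.2253, 0.0314]
eef_rot: [[-0.993, 0.118, 0.004], [0.118, 0.993, -0.0], [-0.004, -0.0, -1.0]]
ft_force: [-2.4, -0.1, 2.4]
gripper_width: 0.0443
along 46.15633353197987 lat -0.479039667937004 0.03151446976632053 173.26019663267616 [ 1.77452506 -2.54393429 -3.78556184] [ 0.00499866 -0.00114488 -0.99998685] 0.044162284243760855
```

View pics/wrist5.png

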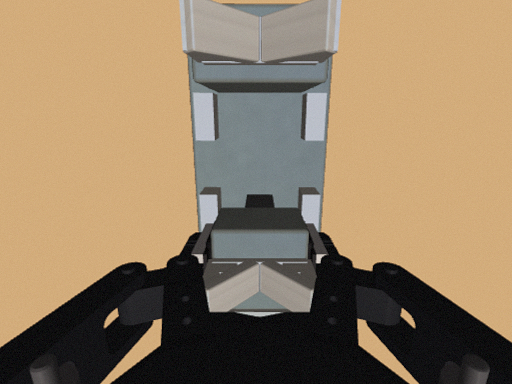

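The carriage moved with the gripper. About 29 mm remains.

```bash
python3 -m jog '[{"hand":-1,"x":-14,"y":0,"z":0,"wx":0,"wy":0,"wz":0},{"hand":-1,"x":-10,"y":0,"z":0,"wx":0,"wy":0,"wz":0},{"hand":-1,"x":0,"y":0,"z":0,"wx":0,"wy":0,"wz":0}]'
python3 - <<'E'
from h import *
s=state();p=s['eef_pos'];R=s['eef_rot'];o=np.array([.527,-.2195,.031]);th=np.radians(-6.85);ex=np.array([np.cos(th),np.sin(th),0]);print('along',(p-o)@ex*1000,'lat',(p-o)@np.array([-ex[1],ex[0],0])*1000,p[2],np.degrees(np.arctan2(R[1,0],R[0,0])),s['ft_force'],R[:,2],s['gripper_width'])
E
```

```text
time_s: 5.2
eef_pos: [0.5984, -0.2286, 0.0315]
eef_rot: [[-0.993, 0.117, 0.006], [0.117, 0.993, -0.002], [-0.006, -0.001, -1.0]]
ft_force: [1.5, 0.9, 0.9]
gripper_width: 0.0441
along 72.0103879785085 lat -0.5481343828264638 0.031473822165914156 173.27226008687316 [1.51707096 0.86463902 0.94761309] [ 0.00555775 -0.00164313 -0.99998321] 0.044148936539761055
```

```bash
python3 -m jog '[{"hand":-1,"x":-2,"y":0,"z":0,"wx":0,"wy":0,"wz":0},{"hand":-1,"x":0,"y":0,"z":0,"wx":0,"wy":0,"wz":0}]' ;python3 -m jog '[{"hand":-1,"x":-2,"y":0,"z":0,"wx":0,"wy":0,"wz":0},{"hand":-1,"x":-1,"y":0,"z":0,"wx":0,"wy":0,"wz":0}]'
```

```text
time_s: 5.45
eef_pos: [0.5999, -0.2288, 0.0315]
eef_rot: [[-0.993, 0.117, 0.005], [0.117, 0.993, -0.001], [-0.005, -0.001, -1.0]]
ft_force: [0.8, -0.7, -0.3]
gripper_width: 0.0442
time_s: 5.7
eef_pos: [0.6001, -0.2288, 0.0314]
eef_rot: [[-0.993, 0.118, 0.0], [0.118, 0.993, 0.001], [-0.0, 0.001, -1.0]]
ft_force: [-9.6, 3.4, 9.8]
gripper_width: 0.0444
```

It is against the end stop (about −10 N along x). I'll release and back off upwards.

```bash
python3 -m jog '[{"hand":1,"x":0,"y":0,"z":0,"wx":0,"wy":0,"wz":0},{"hand":1,"x":0,"y":0,"z":0,"wx":0,"wy":0,"wz":0},{"hand":1,"x":0,"y":0,"z":0,"wx":0,"wy":0,"wz":0},{"hand":1,"x":0,"y":0,"z":0,"wx":0,"wy":0,"wz":0},{"hand":1,"x":0,"y":0,"z":-40,"wx":0,"wy":0,"wz":0},{"hand":1,"x":0,"y":0,"z":-50,"wx":0,"wy":0,"wz":0},{"hand":1,"x":30,"y":0,"z":-50,"wx":0,"wy":0,"wz":0},{"hand":1,"x":30,"y":0,"z":0,"wx":0,"wy":0,"wz":0}]'
python3 - <<'E'
from h import *
cap('wrist','wrist6');cap('scene','scene6')
E
```

```text
time_s: 6.7
eef_pos: [0.5406, -0.2216, 0.1752]
eef_rot: [[-0.993, 0.117, 0.001], [0.117, 0.993, 0.0], [-0.001, 0.0, -1.0]]
ft_force: [-0.1, 0.4, -1.2]
gripper_width: 0.0856
```

View pics/wrist6.png

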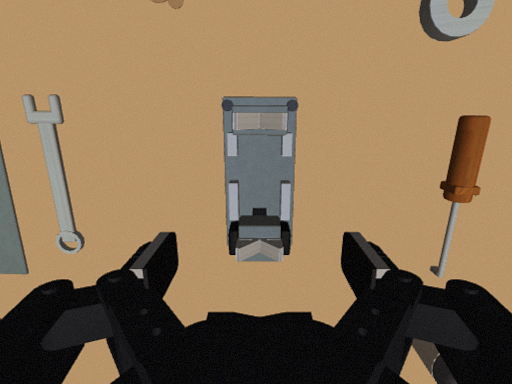

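Run:
```python
from h import *
print(rest('wrist6',(215,90,305,268)))
z=ld('wrist6');W=cloud(z);th=np.radians(-6.85);ex=np.array([np.cos(th),np.sin(th)]);ey=np.array([-ex[1],ex[0]])
q=W[210:268,215:305].reshape(-1,3);q=q[(q[:,2]>.045)&(q[:,2]<.07)]
b=(q[:,:2]-np.array([.5265,-.2195]))@ey;print(len(b),np.percentile(b,[0,1,5,95,99,100]))
c=cv2.resize(z['p'][195:275,215:305,::-1],None,fx=6,fy=6,interpolation=cv2.INTER_CUBIC);cv2.imwrite('pics/w6c.png',c)
```

```text
rect ((544.7662353515625, -221.42996215820312), (80.35343933105469, 173.82684326171875), 83.02301788330078)
V 784 [ 0.48062855 -0.21367134] span 0.013662445866554074 0.043501585904597045 zmax 0.0904796267732777
V 657 [ 0.59939894 -0.22792851] span 0.014141344243058684 0.04359393974204223 zmax 0.09003179936211507
sep 0.11912749218392203
-6.976982116699219
1597 [-0.03149181 -0.03018993 -0.0281243   0.02859037  0.03086343  0.03175127]
```

View pics/w6c.png

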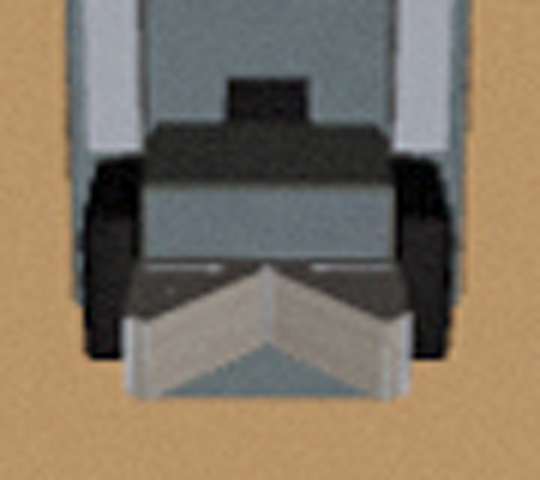

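The Vs are now 119.6 mm apart, so the carriage is at about 74.6 mm. The buttons' outer faces are at ±31 mm, so they are out and it's locked. On to the shaft.

```bash
python3 -m jog '[{"hand":1,"x":4,"y":30,"z":-45,"wx":0,"wy":0,"wz":0},{"hand":1,"x":4,"y":50,"z":-35,"wx":0,"wy":0,"wz":0},{"hand":1,"x":4,"y":58,"z":0,"wx":0,"wy":0,"wz":0},{"hand":1,"x":4,"y":58,"z":0,"wx":0,"wy":0,"wz":0},{"hand":1,"x":4,"y":58,"z":0,"wx":0,"wy":0,"wz":0},{"hand":1,"x":4,"y":58,"z":0,"wx":0,"wy":0,"wz":0},{"hand":1,"x":4,"y":58,"z":0,"wx":0,"wy":0,"wz":-6},{"hand":1,"x":4,"y":40,"z":0,"wx":0,"wy":0,"wz":-8},{"hand":1,"x":0,"y":0,"z":0,"wx":0,"wy":0,"wz":-8},{"hand":1,"x":0,"y":0,"z":0,"wx":0,"wy":0,"wz":0}]'
python3 - <<'E'
from h import *
cap('wrist','wrist7');print(state()['joint_vel'])
E
```

```text
time_s: 8.05
eef_pos: [0.5535, 0.2053, 0.2563]
eef_rot: [[-0.962, -0.272, -0.0], [-0.272, 0.962, 0.003], [-0.001, 0.003, -1.0]]
ft_force: [0.4, -1.0, 0.7]
gripper_width: 0.0853
[ 0.13551939 -0.35900689  0.59396558  0.30233037 -0.1751799   0.04809896
 -1.28487913]
```

View pics/wrist7.png

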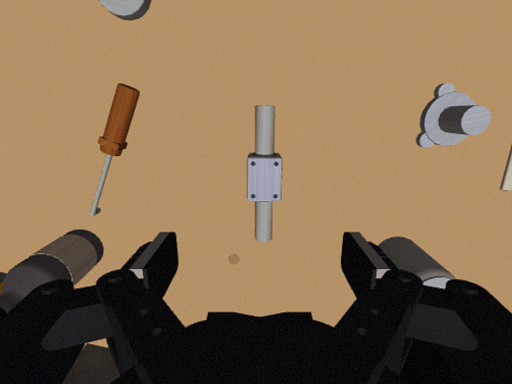

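The shaft lies at (264,175) in the image, with its hub at (264,178), almost aligned with the tool.

```bash
cat >> h.py <<'E'
def shaft(name,box):
    z=ld(name);W=cloud(z);x0,y0,x1,y1=box
    q=W[y0:y1,x0:x1].reshape(-1,3);q=q[~np.isnan(q[:,0])]
    q=q[(q[:,2]>.014)]
    h=q[q[:,2]>.041]
    rh=cv2.minAreaRect((h[:,:2]*1000).astype(np.float32));ra=cv2.minAreaRect((q[:,:2]*1000).astype(np.float32))
    print('hub',rh,np.median(h[:,2]),'all',ra)
E
python3 - <<'E'
from h import *
shaft('wrist7',(235,95,295,250))
s=state();print(s['eef_pos'],s['joint_pos'])
R=s['eef_rot'];print(np.degrees(np.arctan2(R[1,0],R[0,0])))
E
```

```text
hub ((569.1614990234375, 217.47715759277344), (58.99027633666992, 45.976505279541016), 15.229656219482422) 0.04551825599959172 all ((569.7400512695312, 217.72454833984375), (189.78338623046875, 45.998931884765625), 15.540887832641602)
[0.5534544  0.20542389 0.25629128] [-36.794698    19.53735087  17.1762934   96.52421719  -6.46735476
  64.83354594  87.89077691]
-164.30980924835143
```

```bash
python3 -m jog '[{"hand":1,"x":-18.7,"y":7.4,"z":40,"wx":0,"wy":0,"wz":0.3},{"hand":1,"x":0,"y":0,"z":55,"wx":0,"wy":0,"wz":0},{"hand":1,"x":0,"y":0,"z":50,"wx":0,"wy":0,"wz":0},{"hand":1,"x":0,"y":0,"z":0,"wx":0,"wy":0,"wz":0},{"hand":1,"x":0,"y":0,"z":0,"wx":0,"wy":0,"wz":0}]'
python3 - <<'E'
from h import *
cap('wrist','wrist8')
s=state();p=s['eef_pos'];R=s['eef_rot'];t=np.array([.5695,.2176,.010]);print(R.T@(t-p)*1000,np.degrees(np.arctan2(R[1,0],R[0,0])),R[:,2])
E
```

```text
time_s: 8.72
eef_pos: [0.5731, 0.2165, 0.111]
eef_rot: [[-0.969, -0.246, 0.005], [-0.246, 0.969, 0.005], [-0.006, 0.003, -1.0]]
ft_force: [0.3, -0.2, 0.2]
gripper_width: 0.0855
[  3.60867656   1.53754157 100.93463636] -165.74791406989928 [ 0.00469567  0.00473201 -0.99997778]
```

View pics/wrist8.png

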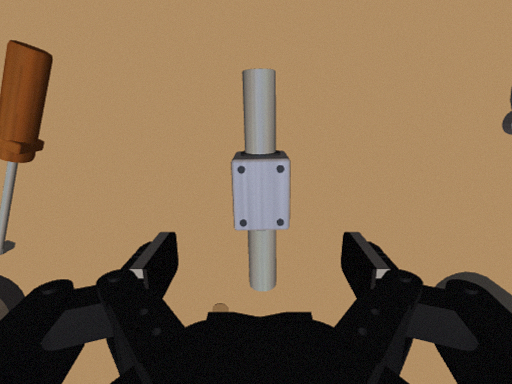

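```bash
python3 - <<'E'
from h import *
shaft('wrist8',(225,60,300,295))
E
python3 -m jog '[{"hand":1,"x":3.5,"y":1.3,"z":40,"wx":0.2,"wy":0.3,"wz":-1.1},{"hand":1,"x":0,"y":0,"z":40,"wx":0,"wy":0,"wz":0},{"hand":1,"x":0,"y":0,"z":0,"wx":0,"wy":0,"wz":0}]'
python3 - <<'E'
from h import *
s=state();p=s['eef_pos'];R=s['eef_rot'];t=np.array([.5695,.2176,.010]);print(R.T@(t-p)*1000,np.degrees(np.arctan2(R[1,0],R[0,0])),R[:,2],s['ft_force'])
E
```

```text
hub ((569.2688598632812, 217.51583862304688), (59.65885925292969, 46.05958557128906), 15.218122482299805) 0.04554505315000265 all ((569.4866333007812, 217.60379028320312), (189.69927978515625, 46.0646858215332), 15.42991828918457)
time_s: 9.15
eef_pos: [0.5735, 0.2187, 0.0364]
eef_rot: [[-0.965, -0.263, 0.01], [-0.263, 0.965, 0.005], [-0.01, 0.002, -1.0]]
ft_force: [0.2, -0.1, 1.0]
gripper_width: 0.0853
[ 4.41600434 -0.08916861 26.38290356] -164.74278960141623 [ 0.00953825  0.00452458 -0.99994427] [ 0.24804278 -0.09598464  1.02191214]
```

```bash
python3 -m jog '[{"hand":1,"x":4.5,"y":0,"z":25,"wx":0.1,"wy":0.6,"wz":0},{"hand":1,"x":0,"y":0,"z":0,"wx":0,"wy":0,"wz":0},{"hand":-1,"x":0,"y":0,"z":0,"wx":0,"wy":0,"wz":0},{"hand":-1,"x":0,"y":0,"z":0,"wx":0,"wy":0,"wz":0},{"hand":-1,"x":0,"y":0,"z":0,"wx":0,"wy":0,"wz":0},{"hand":-1,"x":0,"y":0,"z":0,"wx":0,"wy":0,"wz":0},{"hand":-1,"x":0,"y":0,"z":0,"wx":0,"wy":0,"wz":0}]' 60
python3 - <<'E'
from h import *
s=state();p=s['eef_pos'];R=s['eef_rot'];t=np.array([.5695,.2176,.010]);print(R.T@(t-p)*1000,np.degrees(np.arctan2(R[1,0],R[0,0])),R[:,2],s['ft_force'])
E
```

```text
time_s: 10.02
eef_pos: [0.5745, 0.2195, 0.0219]
eef_rot: [[-0.965, -0.262, 0.011], [-0.262, 0.965, 0.005], [-0.011, 0.002, -1.0]]
ft_force: [-0.4, 0.3, -7.2]
gripper_width: 0.0446
[ 5.49226404 -0.54734621 11.79204028] -164.82512236551472 [ 0.01050611  0.00516818 -0.99993145] [-0.37312175  0.26955714 -7.19947961]
```

The grip closed 12 mm higher than planned because the row fell short. I'll reopen, go lower and regrip.

```bash
python3 -m jog '[{"hand":1,"x":0,"y":0,"z":0,"wx":0,"wy":0,"wz":0},{"hand":1,"x":0,"y":0,"z":0,"wx":0,"wy":0,"wz":0},{"hand":1,"x":0,"y":0,"z":0,"wx":0,"wy":0,"wz":0},{"hand":1,"x":7,"y":-0.5,"z":7,"wx":0,"wy":0.8,"wz":0},{"hand":1,"x":1,"y":0,"z":7,"wx":0,"wy":0.3,"wz":0},{"hand":1,"x":0,"y":0,"z":0,"wx":0,"wy":0,"wz":0}]'
python3 - <<'E'
from h import *
s=state();p=s['eef_pos'];R=s['eef_rot'];t=np.array([.5695,.2176,.010]);print(R.T@(t-p)*1000,np.degrees(np.arctan2(R[1,0],R[0,0])),R[:,2],s['ft_force'])
cap('wrist','wrist9')
shaft('wrist9',(200,40,330,330))
E
```

```text
time_s: 10.78
eef_pos: [0.5669, 0.217, 0.0071]
eef_rot: [[-0.965, -0.262, -0.009], [-0.262, 0.965, 0.0], [0.008, 0.002, -1.0]]
ft_force: [-0.1, 1.1, -0.2]
gripper_width: 0.0857
[-2.6611389  -0.04820427 -2.89089151] -164.82209642667468 [-8.60848635e-03  1.20018004e-04 -9.99962939e-01] [-0.05221898  1.08510587 -0.23667608]
hub ((563.69189453125, 216.70758056640625), (49.75379180908203, 46.30531311035156), 15.79757308959961) 0.04570099181298792 all ((532.6868896484375, 207.93545532226562), (114.19784545898438, 46.30531311035156), 15.797572135925293)
```

View pics/wrist9.png

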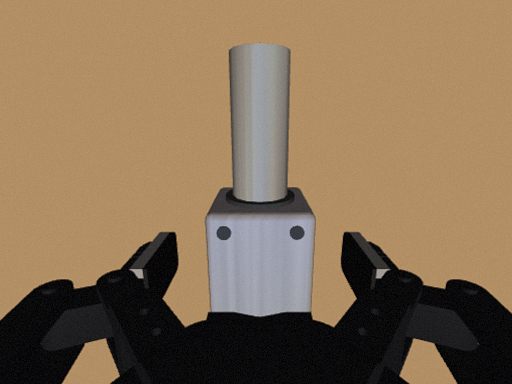

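The shaft is still in place and centred: hub spans columns 208–314, pads at 176 and 342. I'll make a small correction and close.

```bash
python3 -m jog '[{"hand":1,"x":-2,"y":0,"z":-2,"wx":0,"wy":-0.4,"wz":0},{"hand":-1,"x":0,"y":0,"z":0,"wx":0,"wy":0,"wz":0},{"hand":-1,"x":0,"y":0,"z":0,"wx":0,"wy":0,"wz":0},{"hand":-1,"x":0,"y":0,"z":0,"wx":0,"wy":0,"wz":0},{"hand":-1,"x":0,"y":0,"z":0,"wx":0,"wy":0,"wz":0},{"hand":-1,"x":0,"y":0,"z":0,"wx":0,"wy":0,"wz":0}]' 60
python3 - <<'E'
from h import *
s=state();p=s['eef_pos'];R=s['eef_rot'];t=np.array([.5695,.2176,.010]);print(R.T@(t-p)*1000,np.degrees(np.arctan2(R[1,0],R[0,0])),R[:,2],s['ft_force'])
E
```

```text
time_s: 11.58
eef_pos: [0.5696, 0.2178, 0.0102]
eef_rot: [[-0.965, -0.262, 0.0], [-0.262, 0.965, 0.003], [-0.001, 0.003, -1.0]]
ft_force: [0.3, -0.2, 0.7]
gripper_width: 0.0455
[ 0.15599809 -0.17369957  0.21281116] -164.82128200455122 [ 8.46489664e-05  2.74977877e-03 -9.99996216e-01] [ 0.29810674 -0.15765254  0.70108777]
```

```bash
python3 -m jog '[{"hand":-1,"x":0,"y":0,"z":-12,"wx":0,"wy":0,"wz":0},{"hand":-1,"x":0,"y":0,"z":-30,"wx":0,"wy":0,"wz":0},{"hand":-1,"x":0,"y":0,"z":-40,"wx":0,"wy":0,"wz":0},{"hand":-1,"x":0,"y":0,"z":-40,"wx":0,"wy":0,"wz":0},{"hand":-1,"x":0,"y":0,"z":-30,"wx":0,"wy":0,"wz":0},{"hand":-1,"x":0,"y":0,"z":0,"wx":0,"wy":0,"wz":0}]'
python3 - <<'E'
from h import *
s=state();p=s['eef_pos'];R=s['eef_rot'];print(R.T@(np.array([.54,-.2208,.18])-p)*1000,p,np.degrees(np.arctan2(R[1,0],R[0,0])),R[:,2],s['ft_force'],s['gripper_width'])
cap('wrist','wrist10');cap('side','side10')
E
```

```text
time_s: 12.32
eef_pos: [0.5675, 0.2162, 0.1673]
eef_rot: [[-0.965, -0.261, -0.004], [-0.261, 0.965, 0.001], [0.004, 0.002, -1.0]]
ft_force: [0.4, 0.5, -7.3]
gripper_width: 0.0453
[ 140.77435279 -414.65210153  -12.83202691] [0.56751799 0.21623586 0.16731668] -164.8577142456797 [-4.39601146e-03  6.17354419e-04 -9.99990147e-01] [ 0.43611018  0.53846691 -7.29806126] 0.04531240387622146
```

View pics/wrist10.png

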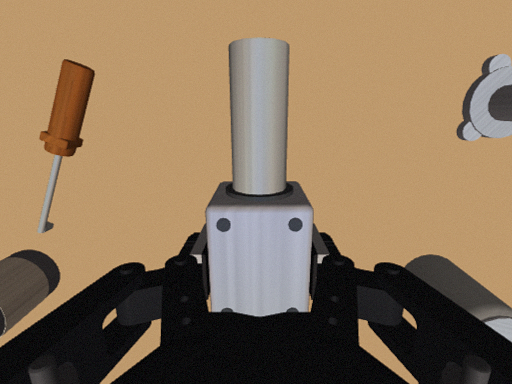

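```bash
python3 -m jog '[{"hand":-1,"x":12,"y":-35,"z":-4,"wx":0,"wy":0,"wz":0},{"hand":-1,"x":16,"y":-47,"z":-4,"wx":0,"wy":0,"wz":0},{"hand":-1,"x":17,"y":-50,"z":-2,"wx":0,"wy":0,"wz":0},{"hand":-1,"x":17,"y":-50,"z":-1,"wx":0,"wy":0,"wz":0},{"hand":-1,"x":17,"y":-50,"z":0,"wx":0,"wy":0,"wz":0},{"hand":-1,"x":17,"y":-50,"z":0,"wx":0,"wy":0,"wz":0},{"hand":-1,"x":17,"y":-50,"z":0,"wx":0,"wy":0,"wz":0},{"hand":-1,"x":14,"y":-42,"z":0,"wx":0,"wy":0,"wz":0},{"hand":-1,"x":8,"y":-24,"z":0,"wx":0,"wy":0,"wz":0},{"hand":-1,"x":0,"y":0,"z":0,"wx":0,"wy":0,"wz":4}]'
python3 -m jog '[{"hand":-1,"x":0,"y":0,"z":0,"wx":0,"wy":0,"wz":6},{"hand":-1,"x":0,"y":0,"z":0,"wx":0,"wy":0,"wz":6},{"hand":-1,"x":0,"y":0,"z":0,"wx":0,"wy":0,"wz":5},{"hand":-1,"x":0,"y":0,"z":0,"wx":0,"wy":0,"wz":0}]'
cat >> h.py <<'E'
def err(t,yaw):
    s=state();p=s['eef_pos'];R=s['eef_rot']
    y=np.degrees(np.arctan2(R[1,0],R[0,0]))
    w=R.T@np.cross(R[:,2],np.array([0,0,-1.]))
    print('t',s['time_s'],'move',(R.T@(np.array(t)-p)*1000).round(2),'wxy',np.degrees(w).round(2),'wz',round(-((yaw-y+180)%360-180),2),'ft',s['ft_force'].round(1),'w',round(float(s['gripper_width']),4))
E
python3 -c "
from h import *
err([.54,-.2208,.13],172.9);cap('wrist','wrist11');cap('scene','scene11')"
```

```text
time_s: 13.68
eef_pos: [0.5302, -0.2162, 0.16]
eef_rot: [[-0.981, -0.194, -0.034], [-0.194, 0.981, -0.004], [0.034, 0.003, -0.999]]
ft_force: [-0.4, 0.8, -8.0]
gripper_width: 0.0454
time_s: 14.18
eef_pos: [0.5264, -0.2159, 0.153]
eef_rot: [[-0.993, 0.112, -0.045], [0.113, 0.994, -0.002], [0.044, -0.007, -0.999]]
ft_force: [0.6, -0.1, -6.9]
gripper_width: 0.0455
t 14.175 move [-15.08  -3.16  22.37] wxy [-0.41 -2.52  0.  ] wz 0.63 ft [ 0.6 -0.1 -6.9] w 0.0455
```

View pics/wrist11.png

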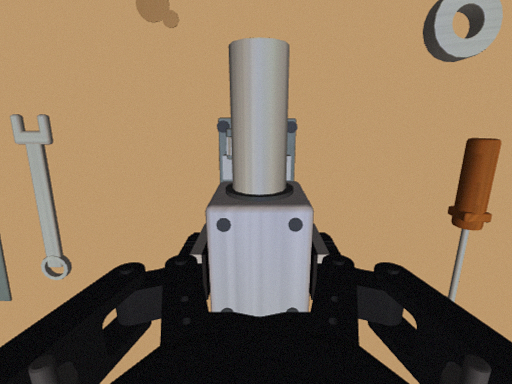

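```bash
python3 -m jog '[{"hand":-1,"x":-15,"y":-3.2,"z":8,"wx":-0.4,"wy":-2.5,"wz":0.6},{"hand":-1,"x":0,"y":0,"z":0,"wx":0,"wy":0,"wz":0},{"hand":-1,"x":0,"y":0,"z":0,"wx":0,"wy":0,"wz":0}]'
python3 -c "
from h import *
err([.54,-.2208,.13],172.9)"
```

```text
time_s: 14.65
eef_pos: [0.5402, -0.2206, 0.1439]
eef_rot: [[-0.993, 0.117, -0.001], [0.117, 0.993, 0.0], [0.001, 0.0, -1.0]]
ft_force: [0.9, -0.6, -6.1]
gripper_width: 0.045
t 14.65 move [ 0.16 -0.23 13.94] wxy [ 0.   -0.08  0.  ] wz 0.39 ft [ 0.9 -0.6 -6.1] w 0.045
```

```bash
python3 -m jog '[{"hand":-1,"x":0,"y":0,"z":18,"wx":0,"wy":0,"wz":0.4},{"hand":-1,"x":0,"y":0,"z":15,"wx":0,"wy":0,"wz":0},{"hand":-1,"x":0,"y":0,"z":0,"wx":0,"wy":0,"wz":0}]'
python3 -c "
from h import *
err([.54,-.2208,.0772],172.9);cap('scene','scene12');cap('side','side12');cap('wrist','wrist12')
z=ld('side12');cv2.imwrite('pics/s12c.png',cv2.resize(z['p'][220:320,250:350,::-1],None,fx=5,fy=5,interpolation=cv2.INTER_CUBIC))
z=ld('wrist12');W=cloud(z);th=np.radians(-6.85);ex=np.array([np.cos(th),np.sin(th)]);ey=np.array([-ex[1],ex[0]])
q=W[0:230,200:320].reshape(-1,3);q=q[q[:,2]>.1];A=(q[:,:2]-[.54,-.2208])@ex;B=(q[:,:2]-[.54,-.2208])@ey
for a in np.arange(-.1,-.02,.01):
    m=(A>a)&(A<a+.01)
    if m.sum()>20: print(a,m.sum(),B[m].min(),B[m].max(),q[m,2].max())
"
```

```text
time_s: 15.02
eef_pos: [0.5395, -0.22, 0.1083]
eef_rot: [[-0.992, 0.123, -0.003], [0.123, 0.992, 0.001], [0.003, 0.0, -1.0]]
ft_force: [-0.4, 0.5, -7.0]
gripper_width: 0.0455
t 15.025 move [-0.69 -0.74 31.06] wxy [ 0.01 -0.19  0.  ] wz 0.05 ft [-0.4  0.5 -7. ] w 0.0455
-0.1 830 -0.01157832124691232 0.013984081064726378 0.13682476217148254
-0.09000000000000001 1615 -0.011776482316058426 0.014040935773144114 0.13677310486734312
-0.08000000000000002 1510 -0.01182990301791982 0.014099666073041101 0.13661788475330722
-0.07000000000000002 1389 -0.011611355940032096 0.013806576582819953 0.13660190839024933
-0.060000000000000026 1307 -0.011796182379297346 0.014023413255656396 0.13646705582752003
-0.05000000000000003 1232 -0.01192759872574349 0.013811045549954822 0.13663508462754903
-0.040000000000000036 2144 -0.019665349964132363 0.02232908340975699 0.14409563966369776
-0.03000000000000004 2865 -0.021845020975437685 0.024190562339715945 0.14734765715989004
```

View pics/s12c.png

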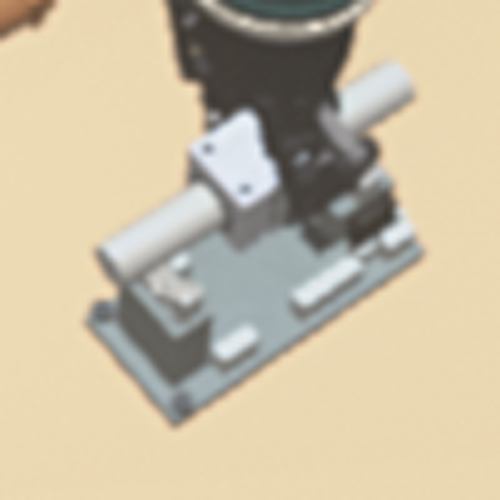

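The shaft is parallel to the channel and 1.1 mm to the left. The journals sit over both Vs. Lowering.

```bash
python3 -m jog '[{"hand":-1,"x":-0.7,"y":-1,"z":14,"wx":0,"wy":-0.2,"wz":0},{"hand":-1,"x":0,"y":0,"z":8,"wx":0,"wy":0,"wz":0},{"hand":-1,"x":0,"y":0,"z":0,"wx":0,"wy":0,"wz":0},{"hand":-1,"x":0,"y":0,"z":0,"wx":0,"wy":0,"wz":0}]'
python3 -c "
from h import *
err([.54,-.2208,.0765],172.9)"
```

```text
time_s: 15.68
eef_pos: [0.5413, -0.2217, 0.0869]
eef_rot: [[-0.992, 0.123, 0.004], [0.123, 0.992, -0.001], [-0.004, -0.0, -1.0]]
ft_force: [-0.1, 0.4, -6.8]
gripper_width: 0.0456
t 15.675 move [ 1.49  0.76 10.37] wxy [-0.01  0.22  0.  ] wz 0.04 ft [-0.1  0.4 -6.8] w 0.0456
```

```bash
python3 -m jog '[{"hand":-1,"x":1,"y":0.5,"z":5,"wx":0,"wy":0.2,"wz":0},{"hand":-1,"x":0,"y":0,"z":2,"wx":0,"wy":0,"wz":0},{"hand":-1,"x":0,"y":0,"z":0,"wx":0,"wy":0,"wz":0}]'
python3 -c "
from h import *
err([.54,-.2208,.0765],172.9)"
```

```text
time_s: 16.05
eef_pos: [0.5406, -0.221, 0.0797]
eef_rot: [[-0.992, 0.123, 0.001], [0.123, 0.992, -0.0], [-0.001, -0.0, -1.0]]
ft_force: [0.0, -0.3, -7.0]
gripper_width: 0.045
t 16.05 move [0.62 0.17 3.23] wxy [-0.01  0.04  0.  ] wz 0.05 ft [ 0.  -0.3 -7. ] w 0.045
```

```bash
python3 -m jog '[{"hand":-1,"x":0,"y":0,"z":1.5,"wx":0,"wy":0,"wz":0},{"hand":-1,"x":0,"y":0,"z":1,"wx":0,"wy":0,"wz":0}]'
python3 -m jog '[{"hand":-1,"x":0,"y":0,"z":1,"wx":0,"wy":0,"wz":0},{"hand":-1,"x":0,"y":0,"z":0,"wx":0,"wy":0,"wz":0}]'
```

```text
time_s: 16.3
eef_pos: [0.5409, -0.2215, 0.0776]
eef_rot: [[-0.992, 0.123, 0.001], [0.123, 0.992, -0.001], [-0.002, -0.001, -1.0]]
ft_force: [-1.7, -1.5, 0.6]
gripper_width: 0.0451
time_s: 16.55
eef_pos: [0.5409, -0.2217, 0.0775]
eef_rot: [[-0.992, 0.123, 0.002], [0.123, 0.992, -0.001], [-0.002, -0.0, -1.0]]
ft_force: [-0.8, 0.2, -5.5]
gripper_width: 0.0453
```

```bash
python3 -m jog '[{"hand":-1,"x":0,"y":0,"z":1.5,"wx":0,"wy":0,"wz":0},{"hand":-1,"x":0,"y":0,"z":1,"wx":0,"wy":0,"wz":0}]'
python3 -c "
from h import *
err([.54,-.2208,.0765],172.9);cap('wrist','wrist13')
z=ld('wrist13');W=cloud(z);th=np.radians(-6.85);ex=np.array([np.cos(th),np.sin(th)]);ey=np.array([-ex[1],ex[0]])
q=W[0:230,200:320].reshape(-1,3);q=q[q[:,2]>.088];A=(q[:,:2]-[.54,-.2208])@ex;B=(q[:,:2]-[.54,-.2208])@ey
for a in np.arange(-.1,-.02,.01):
    m=(A>a)&(A<a+.01)
    if m.sum()>20: print(a,m.sum(),B[m].min(),B[m].max(),q[m,2].max())
"
```

```text
time_s: 16.8
eef_pos: [0.5411, -0.2218, 0.0773]
eef_rot: [[-0.992, 0.123, 0.003], [0.123, 0.992, 0.001], [-0.003, 0.001, -1.0]]
ft_force: [-11.3, 5.4, 20.5]
gripper_width: 0.0454
t 16.8 move [1.17 0.82 0.82] wxy [0.06 0.16 0.  ] wz 0.01 ft [-11.3   5.4  20.5] w 0.0454
-0.1 683 -0.012753557537450068 0.012729292606486371 0.10453512140294273
-0.09000000000000001 1632 -0.013121439041527901 0.012809453133682803 0.10467101461054061
-0.08000000000000002 1526 -0.013057247232312613 0.0128238647032758 0.104382987824638
-0.07000000000000002 1684 -0.0219509309327316 0.021664372783747003 0.1043598596904747
-0.060000000000000026 1606 -0.02172144197003604 0.02140448722580248 0.10501114255728038
-0.05000000000000003 1230 -0.01319597749118561 0.012495465784759997 0.10410143172237016
-0.040000000000000036 1441 -0.01652331960451175 0.01617432328606587 0.10743216613215172
-0.03000000000000004 3301 -0.0231553441255735 0.022814782403845546 0.11491320609567754
```

View pics/wrist13.png

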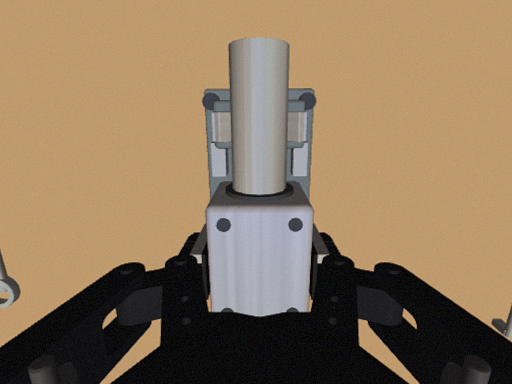

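Seated: the shaft is centred within about 0.3 mm and its axis is at about 91 mm. Releasing now.

```bash
python3 -m jog '[{"hand":-1,"x":0,"y":0,"z":0,"wx":0,"wy":0,"wz":0},{"hand":1,"x":0,"y":0,"z":0,"wx":0,"wy":0,"wz":0},{"hand":1,"x":0,"y":0,"z":0,"wx":0,"wy":0,"wz":0},{"hand":1,"x":0,"y":0,"z":0,"wx":0,"wy":0,"wz":0},{"hand":1,"x":0,"y":0,"z":0,"wx":0,"wy":0,"wz":0}]'
python3 -m jog '[{"hand":1,"x":0,"y":0,"z":-20,"wx":0,"wy":0,"wz":0},{"hand":1,"x":0,"y":0,"z":-40,"wx":0,"wy":0,"wz":0},{"hand":1,"x":0,"y":0,"z":-50,"wx":0,"wy":0,"wz":0},{"hand":1,"x":30,"y":0,"z":-30,"wx":0,"wy":0,"wz":0},{"hand":1,"x":30,"y":0,"z":0,"wx":0,"wy":0,"wz":0},{"hand":1,"x":0,"y":0,"z":0,"wx":0,"wy":0,"wz":0}]'
python3 - <<'E'
from h import *
cap('wrist','wrist14');cap('scene','scene14')
z=ld('wrist14');W=cloud(z);th=np.radians(-6.85);ex=np.array([np.cos(th),np.sin(th)]);ey=np.array([-ex[1],ex[0]])
q=W[:,190:330].reshape(-1,3);q=q[(q[:,2]>.092)&(q[:,2]<.13)];A=(q[:,:2]-[.54,-.2208])@ex;B=(q[:,:2]-[.54,-.2208])@ey
print(A.min(),A.max())
for a in np.arange(-.1,.1,.02):
    m=(A>a)&(A<a+.02)
    if m.sum()>20: print(a.round(2),m.sum(),np.percentile(B[m],[1,99]).round(4),q[m,2].max())
q=W[:,190:330].reshape(-1,3);A=(q[:,:2]-[.54,-.2208])@ex;B=(q[:,:2]-[.54,-.2208])@ey
m=(q[:,2]>.042)&(q[:,2]<.066)&(A>.045)&(A<.075);print('buttons',m.sum(),np.percentile(B[m],[1,99]))
E
```

```text
time_s: 17.48
eef_pos: [0.542, -0.2219, 0.078]
eef_rot: [[-0.992, 0.123, 0.005], [0.123, 0.992, 0.0], [-0.005, 0.001, -1.0]]
ft_force: [-0.2, -0.1, -0.1]
gripper_width: 0.0852
time_s: 18.23
eef_pos: [0.4803, -0.2155, 0.2291]
eef_rot: [[-0.992, 0.125, 0.01], [0.125, 0.992, -0.001], [-0.01, 0.0, -1.0]]
ft_force: [0.8, 1.2, -0.1]
gripper_width: 0.0855
-0.09439433018213073 0.09570836512719698
-0.1 386 [-0.0126  0.0126] 0.10394655098155464
-0.08 472 [-0.012   0.0117] 0.10413149008477907
-0.06 445 [-0.0123  0.0118] 0.10452945281936554
-0.04 870 [-0.022   0.0223] 0.11528054650280595
-0.02 808 [-0.0225  0.0227] 0.11482196963463287
0.0 749 [-0.0221  0.0219] 0.11548694455702585
0.02 382 [-0.0223  0.0221] 0.11479683709407323
0.04 327 [-0.0115  0.0114] 0.10428003636984856
0.06 314 [-0.0118  0.0115] 0.1040420928120454
0.08 227 [-0.0121  0.0116] 0.10385812472996903
buttons 183 [-0.03156427  0.03054564]
```

View pics/wrist14.png

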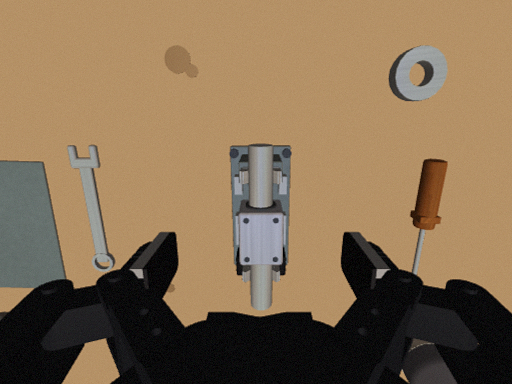

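View pics/scene14.png

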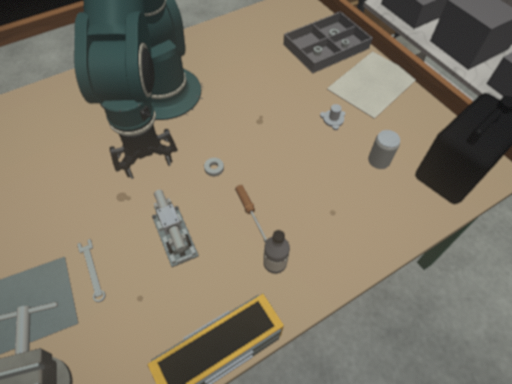

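The shaft lies level in both Vs at (262,230) in the wrist view, centred to about 0.5 mm along and across. The buttons are out at ±31 mm, the gripper is clear, and the bystanders look unmoved. Handing in.

```bash
python3 -m jog '[{"hand":1,"x":0,"y":0,"z":0,"wx":0,"wy":0,"wz":0},{"hand":1,"x":0,"y":0,"z":0,"wx":0,"wy":0,"wz":0}]' && python3 -c "
from workcell import job_done;print(job_done())"
```

```text
time_s: 18.58
eef_pos: [0.4828, -0.2155, 0.2287]
eef_rot: [[-0.992, 0.124, 0.009], [0.124, 0.992, -0.002], [-0.009, -0.001, -1.0]]
ft_force: [0.4, -0.0, 0.6]
gripper_width: 0.0855
the job is handed in; nothing more can be done
None
```

The shaft is lying in both V-rests with the carriage locked at the far end. I handed the job in at 18.6 s. `job_done()` gives no verdict, so this rests on my own checks.

**What I did:** I squeezed both buttons, slid the carriage out until it met the end stop, and released it there. Then I gripped the shaft by its hub, lifted it, lowered it into the Vs until they took its weight, let go and backed away.

**Last checks:**
- **Carriage:** measured just after locking, the Vs were 119.6 mm apart, which puts the carriage at about 74.6 mm. In the final view the button faces were at about ±31 mm, so both are out.
- **Shaft:** the axis is within about 0.5 mm sideways and 1 mm along the span. Its height is about 91 mm against 90 mm, and it is parallel to the channel.
- **Bystanders:** by eye, none of the other things on the bench had moved, comparing the scene pictures from before and after.
- **Gripper:** clear of everything.

**What went wrong or disagreed:**
- **First grip:** it closed on the hub about 12 mm too high because a move fell short. I reopened and regripped lower before lifting.
- **Carry:** the tool tilted 2.5° on the way to the rest, and I corrected it before lowering.
- **Seating:** the wrist force rose briefly to about 20 N.
- **Cameras:** the fixed cameras and the wrist camera disagreed by up to 5 mm on positions, so I used the wrist camera.

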